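# Uncover the bench valve box and shut the marked valve

## Task

The marked valve in the bench's valve box has to be shut: slide the loose cover all the way aside, along its guides to the stop at the other end of the box, so that both valve handles are revealed, then push the marked handle (the one that ends in a round disc) a quarter turn clockwise until it is fully shut against its stop. Use the fingertips only to push: do not lift the cover off its guides. Leave the straight handle beside it as it is and do not disturb the things on the bench, and leave the cover aside.

Things in the scene. Friction and masses are not known exactly. Their poses are not given: they have to be found in the camera images.
- valve_box: Low aluminium box fixed on the bench, 162 (x) x 474 (y) x 79 mm high, origin under its centre, z up. Half at +y: open compartment with two valves side by side (inside x -65..65, y 5..225 mm). Half at -y: closed grey deck. Its walls carry the cover 70 mm above the bench, between guide ribs along the long sides (inner faces at |x| 75 mm) and end walls, all rising to 79 mm. Copper pipes behind, to x 120 mm.
- cover: Loose white steel plate, 146 (x) x 222 (y) x 6 mm, 0.3 to 0.6 kg, origin at the centre of its underside, axes as the box's. Lies on the box walls 70 mm above the bench, hiding the compartment, and slides along the box's y (2 mm side play). Its origin starts at y 92..112 mm in the box frame; fully aside, against the -y end wall, it is at y -114. Sliding takes about 2 to 8 N.
- lug (a point): Top centre of the plain lug that stands on the middle of the cover, 60 mm (box x) by 12 mm (box y), 102 mm above the bench and 26 mm above the plate's upper face. Push it on its +y side, towards the box's -y.
- marked_handle (a joint): Angle of the marked handle in rad: 0 = open (points to the box's -x, along its pipe), 1.571 = shut (points to the box's +y, across the pipe), hard stops at both. Grows clockwise seen from above. Starts at 0 to 0.2. Stays where it is left; takes about 2.5 N pushed at the disc.
- marked_hub (a point): Point on the vertical turning axis of the marked handle, 60 mm above the bench; hub 20 mm across. At x 25 and y 68 or 153 mm in the box frame (the two valves swap places). The handle is a steel bar 10 mm wide, 46 to 58 mm above the bench, with a round disc at its end. Below it, pipe and valve body reach at most 38 mm above the bench (46 mm at the hub's stem).
- marked_end (a point): Top centre of the round disc that ends the marked handle: steel, 30 mm across, from 46 to 60 mm above the bench, centred 50 mm from the turning axis (so the handle ends 65 mm from it).
- plain_handle (a joint): Angle of the other, unmarked handle in rad, same meaning and limits; starts at 0 to 0.2 and must stay as it is.
- plain_hub (a point): Point on the vertical turning axis of the unmarked handle, 60 mm above the bench, 85 mm along the box's y from the marked one (either side). This handle is a straight steel bar with a square end, 10 mm wide, 63 mm long from the axis, 46 to 58 mm above the bench.
- plain_end (a point): Point on top of the unmarked handle, 50 mm from its axis and 58 mm above the bench.
- reagent: Bystander, loose: small white plastic bottle, 44 mm across, about 85 mm tall, on the near side of the box; origin at the centre of its underside. Leave it alone.
- jar: Bystander, loose: amber glass jar with a lid, 60 mm across, about 75 mm tall, just behind the box; origin at the centre of its underside. Leave it alone.
- dish: Bystander, loose: flat round glass dish, 90 mm across, 16 mm high, on the near side of the box; origin at the centre of its underside. Leave it alone.
- marker: Bystander, loose: pen, 115 mm long and 12 mm thick, lying behind the box; origin at the centre of its underside. Leave it alone.
- beaker: Bystander, loose: empty glass beaker, 68 mm across, 85 mm tall, beside the covered-deck (-y) end of the box; origin at the centre of its underside. Leave it alone.
- pen_cup: Bystander, loose: black cup of pens, 72 mm across, 90 mm tall, pens to about 155 mm, behind the box; origin at the centre of its underside. Leave it alone.
- tube_rack: Bystander, loose: clear rack of capped tubes, 90 x 170 mm, 90 mm tall, beside the compartment (+y) end of the box; origin at the centre of its underside. Leave it alone.

How it is judged:
By the outcome, as a careful person would: the job done as asked, in the order asked, and still so for the second after the job is handed in, with the robot touching nothing.
It also fails if it takes over 48 s, if anything falls off the work surface, if the arm or the gripper's body presses on something with over 40 N, if the wrist force passes 120 N, or if a joint passes its speed limit or range.

## Robot

A 6-joint arm with a two-finger parallel gripper is mounted at the origin on the work surface. World frame = base frame: x ahead of the robot, y to its left, z up, the work surface at z = 0. Lengths are in m, angles in rad, forces in N, time in s.
With the tool pointing down it reaches from about 0.3 to 0.775 m from the base axis. Payload 14.6 kg.
Tool frame: the origin (TCP) lies between the finger pads; the fingertips stand 17 mm ahead of it and the grasp point (between the pads) lies 2 mm behind it; y points along the fingers, x is the direction in which the jaws open and shut, and the axes are right-handed (so a half turn about y gives the same grasp; the last joint's range is limited). The gripper opens to 85 mm and grips with 20 to 120 N. Pads are 22 mm wide; open, the fingers measure 114 mm over their backs; the gripper's body (76 mm by 85 mm) begins 54 mm behind the grasp point. The pads swing forward as they close: fully open they stand 13 mm farther back than shut.
Start: joints at [1.121, 0.3, 1.521, -0, 1.321, -0.067], TCP at [0.205, 0.51, 0.248] pointing down, gripper open.
Joint ranges: [-3.03, 3.03], [-0.79, 2.21], [0.23, 2.52], [-1.04, 4.18], [0, 3.07], [-2.55, 2.55]. Speed limits (rad/s): [2.22, 2.22, 2.57, 3.14, 3.14, 3.14].

## Interface

Orientations are given as a unit quaternion [w, x, y, z].
In Python, from station import robot gives the robot as it stands.
- The arm moves only by the tool jog_arm, never from a script. Its arguments are lists of equal length, an entry for each row: "dp": the shift along the tool's x, y, z in m, a list of three; "yaw": the turn about the tool's y in degrees. In form: {"dp": [[x, y, z], ...], "yaw": [yaw, ...]}. A call has 1 to 10 rows; each row shifts and turns the pose as measured when the row begins, along the tool's axes as they then stand; what a row does not reach is not made up. A row lasts 1/8 s, in which the tool goes at most 62.5 mm and 10.7 degrees, less where a joint would pass 70% of its speed; a pose out of reach is approached as far as the arm can. A call with a gripper value outside its range is refused whole. "jaw" is the opening, from 0 (shut) to 1 (fully open), set as the call begins (left out, the last holds). The fingers move at their own pace and stop on an object; "squeeze" is the grip in N (left out, the last holds). Time passes only in rows, so rows that do not move let the fingers close. It gives the time, the measured TCP pose, the force and the opening at its end, in the units of the state.
- robot.get_state(): the state, without advancing time (a new reading comes with each control period).
- robot.read_camera(name): name is "scene" or "side" or "wrist"; returns a dict with "frame" (400x640x3 uint8, blue, green, red), "z_map" (400x640 float32, m along the optical axis (not along the pixel's ray), 0 where there is no reading), "K" (3x3 intrinsics, pixels), "T" (4x4, takes a point from camera to world coordinates). Camera axes: x right, y up, looking along -z (the intrinsics and any distortion apply to the point x, -y, -z); pixel columns grow to the right and rows downward; lengths in m; the calibration is good to about 2 mm. The wrist camera is an equidistant fisheye: a pixel r from the principal point sees the ray r / f radians off the axis. A picture is of the moment at which its call begins.
- robot.job_done(): hands the job in, once; it reports no verdict.
Trained networks look in the newest picture that a camera, given by its name, has taken for a name from the list of things; names that differ only in an ending like _2 or _b are one class to them, and where a whole thing is asked for, a point or a joint stands for the part that bears it (a point fixed in the world has none). Each returns a list of dicts, best first, with "p" (0 to 1); they miss things now and then, are a little off and sometimes report something else, mostly with a low value. They report only what shows in the picture. A call takes as long as a camera call.
- robot.recognise(camera, thing): "bbox" ([centre column, centre row, width, height] in pixels, round what is visible of it).
- robot.regions_of(camera, thing): "mask" (400x640 bool, what is visible of it) and "bbox" ([centre column, centre row, width, height] in pixels, round what is visible of it).
- robot.mark_of(camera, thing): "uv" ([column, row] in pixels: a listed point, or the origin of a listed thing).
The state is a dict: "time": time; "qpos": joint angles; "joint_vel": joint speeds; "effort": joint torques, N m; "ee_pos": TCP position; "eef_rot": TCP orientation; "force": force on the tool from outside, world axes, zero at the start; "ft_torque": the same for the moment, N m; "width": opening from 0.0 (shut) to 1.0 (fully open).
Only numpy, scipy, OpenCV 4.12 (cv2) and the standard library are available. Lean on these libraries where they do the work, as an engineer would, in place of code of your own. Each camera call takes 0.05 s, during which the arm holds its last target.

## Working session

There is one attempt and no reset: what is moved stays moved. The work goes in short steps, Python scripts to look and compute and a tool call to move; the robot and the scene stay as the last step left them, time stands still between calls to the robot, and variables do not carry over. Pictures are saved under pics/ and viewed, and the job is handed in when it is done.

Besides the shell and the picture viewer there is one more tool, called after "Emit:" by a JSON object that holds its "name" and its "arguments", one argument or row to a line. jog_arm: Moves the arm, as the interface text tells. Its arguments: {"type":"object","properties":{"dp":{"type":"array","items":{"type":"array","items":{"type":"number"}}},"yaw":{"type":"array","items":{"type":"number"}},"jaw":{"type":"number"},"squeeze":{"type":"number"}},"required":["dp","yaw"]}

```bash
mkdir -p pics; cat > h.py <<'E'
import numpy as np, cv2
from station import robot
def px2w(c,u,v,z=None):
    K=c["K"];T=c["T"]
    d=np.array([(u-K[0,2])/K[0,0],-(v-K[1,2])/K[1,1],-1.0])
    if z is None:
        zz=c["z_map"][int(round(v)),int(round(u))]
        return (T@np.r_[d*zz,1])[:3]
    o=T[:3,3]; r=T[:3,:3]@d
    return o+r*(z-o[2])/r[2]
E
python3 - <<'E'
from h import *
s=robot.get_state(); print({k:np.round(v,3) for k,v in s.items()})
for n in("scene","side"):
    c=robot.read_camera(n); cv2.imwrite(f"pics/{n}0.png",c["frame"]); print(n,c["K"].round(1).tolist(),c["T"].round(3).tolist())
    for t,z in(("lug",.102),("cover",.07),("valve_box",0)):
        for r in robot.mark_of(n,t)[:2]:
            print(t,round(r["p"],2),np.round(r["uv"],1),px2w(c,*r["uv"],z).round(4))
E
```

```text
{'time': np.float64(0.0), 'qpos': array([ 1.121,  0.3  ,  1.522, -0.   ,  1.321, -0.067]), 'joint_vel': array([ 0.001, -0.   , -0.   , -0.   , -0.   ,  0.001]), 'effort': array([ 1.0000e-03, -5.4352e+01, -3.6179e+01, -0.0000e+00,  4.0000e-03,
        0.0000e+00]), 'ee_pos': array([0.205, 0.51 , 0.248]), 'eef_rot': array([-0.586,  0.586,  0.395, -0.396]), 'force': array([ 0.173,  1.373, -0.395]), 'ft_torque': array([-0.013, -0.002,  0.017]), 'width': np.float64(1.004)}
scene [[396.1, 0.0, 315.3], [0.0, 396.1, 200.1], [0.0, 0.0, 1.0]] [[-0.616, -0.596, 0.516, 1.035], [0.788, -0.463, 0.405, 0.394], [-0.003, 0.656, 0.755, 0.759], [0.0, 0.0, 0.0, 1.0]]
lug 0.51 [336.7 232. ] [0.6273 0.1288 0.102 ]
cover 0.65 [336.1 234.3] [0.6131 0.1185 0.07  ]
cover 0.56 [212.1 167.7] [ 0.6373 -0.2444  0.07  ]
side [[438.8, 0.0, 319.2], [0.0, 438.8, 201.1], [0.0, 0.0, 1.0]] [[-0.999, 0.028, -0.024, 0.56], [-0.036, -0.626, 0.779, 0.99], [0.007, 0.78, 0.626, 0.837], [0.0, 0.0, 0.0, 1.0]]
lug 0.98 [312.5 212.7] [0.6034 0.1245 0.102 ]
cover 0.75 [314.5 223.6] [0.5979 0.1307 0.07  ]
```

View pics/scene0.png

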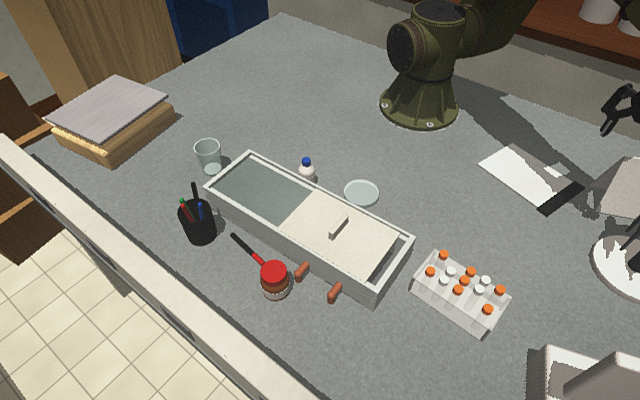

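View pics/side0.png

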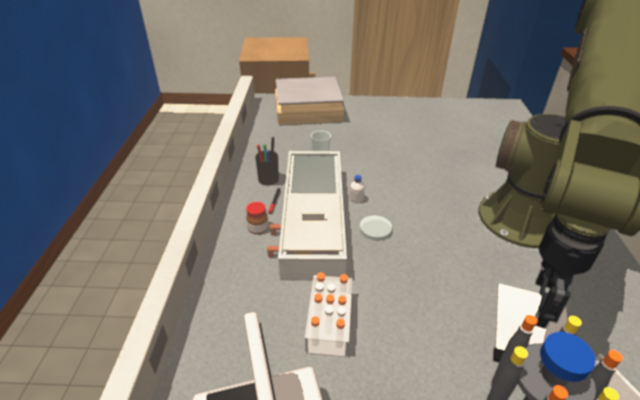

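The scene view shows the white cover on the right half of the box with its lug at about (339,226). The tube rack is at (460,290), the dish at (361,192) and the jar at (274,280). The side view shows the box at columns 283–345 and the lug at about (314,216). Next I'll fit the box pose from depth.

```bash
cat >> h.py <<'E'
def cloud(c):
    v,u=np.mgrid[0:400,0:640]; z=c["z_map"];K=c["K"]
    P=np.stack([(u-K[0,2])/K[0,0]*z,-(v-K[1,2])/K[1,1]*z,-z],-1)
    W=P@c["T"][:3,:3].T+c["T"][:3,3]; W[z<=0]=np.nan
    return W
E
python3 - <<'E'
from h import *
for n in("scene","side"):
    c=robot.read_camera(n); W=cloud(c)
    print(n,"bench z",np.nanmedian(W[190:230,400:420,2]) )
    m=(W[...,2]>.055)&(W[...,2]<.088)&(W[...,0]>.42)&(W[...,0]<.8)&(W[...,1]>-.35)&(W[...,1]<.33)
    m=m.astype(np.uint8)
    k,l,st,ce=cv2.connectedComponentsWithStats(m)
    i=1+np.argmax(st[1:,4]); P=W[l==i]
    r=cv2.minAreaRect(P[:,:2].astype(np.float32)); print(len(P),r, np.percentile(P[:,2],[5,50,95,99]))
    L=(W[...,2]>.094)&(W[...,2]<.108)&(abs(W[...,0]-.61)<.08)&(abs(W[...,1]-.12)<.06)
    Q=W[L]; print("lug",len(Q),cv2.minAreaRect(Q[:,:2].astype(np.float32)),np.median(Q,0))
    for t in("valve_box","cover","lug"):
        for r in robot.regions_of(n,t)[:1]:
            P=W[r["mask"]]; P=P[~np.isnan(P[:,0])]
            lo,hi={"valve_box":(.073,.085),"cover":(.07,.082),"lug":(.095,.11)}[t]
            P=P[(P[:,2]>lo)&(P[:,2]<hi)]
            if len(P)>4: print(t,round(r["p"],2),len(P),cv2.minAreaRect(P[:,:2].astype(np.float32)),P.mean(0).round(4))
E
```

```text
scene bench z -0.0013161004529340659
12660 ((0.6099138259887695, 0.024082109332084656), (0.16555677354335785, 0.4766881763935089), 2.1368703842163086) [0.06564551 0.07396699 0.07840056 0.0799111 ]
lug 159 ((0.6067454218864441, 0.11837795376777649), (0.06077418103814125, 0.012975542806088924), 1.4465007781982422) [0.60876683 0.11976524 0.10049223]
valve_box 0.85 2096 ((0.6096118688583374, 0.024457305669784546), (0.16495336592197418, 0.4754549562931061), 2.154986619949341) [0.6182 0.0563 0.0773]
cover 0.68 5424 ((0.6067560315132141, 0.11868341267108917), (0.1489022672176361, 0.2214401215314865), 2.0048372745513916) [0.6099 0.1253 0.0749]
lug 0.67 150 ((0.6067454218864441, 0.11837795376777649), (0.06077418103814125, 0.012975542806088924), 1.4465007781982422) [0.608  0.1193 0.1003]
side bench z -0.0011209415440652792
6471 ((0.6058357357978821, 0.028552725911140442), (0.16225023567676544, 0.47971710562705994), 2.0625789165496826) [0.06567165 0.07420175 0.07904144 0.0808875 ]
lug 111 ((0.6021293997764587, 0.1220209077000618), (0.057435620576143265, 0.01653807796537876), 4.475949287414551) [0.60252456 0.12447562 0.10041134]
valve_box 0.96 970 ((0.6060508489608765, 0.028261274099349976), (0.1620079129934311, 0.47899550199508667), 2.1124014854431152) [0.6058 0.0976 0.0777]
cover 0.79 2962 ((0.6025591492652893, 0.1184345930814743), (0.14607475697994232, 0.23386366665363312), 2.00602650642395) [0.6022 0.134  0.0752]
lug 0.96 106 ((0.6021293997764587, 0.1220209077000618), (0.057435620576143265, 0.01653807796537876), 4.475949287414551) [0.6022 0.123  0.1002]
```

```bash
cat >> h.py <<'E'
from scipy.spatial.transform import Rotation as R
def tool():
    s=robot.get_state(); q=s["eef_rot"]; return s,R.from_quat([q[1],q[2],q[3],q[0]]).as_matrix()
yw=np.deg2rad(2.1); B0=np.array([.6075,.0265]); BR=np.array([[np.cos(yw),-np.sin(yw)],[np.sin(yw),np.cos(yw)]])
def b2w(x,y): return B0+BR@np.array([x,y])
def w2b(p): return BR.T@(np.asarray(p)[:2]-B0)
def plan(target):  # world xyz -> tool shift
    s,M=tool(); return M.T@(np.asarray(target)-s["ee_pos"])
def rep():
    s,M=tool(); print("t",round(float(s["time"]),2),"ee",s["ee_pos"].round(4),"box",w2b(s["ee_pos"]).round(4),"F",s["force"].round(1),"w",round(float(s["width"]),2),"q6",s["qpos"].round(2)); print("tool x",M[:,0].round(3),"z",M[:,2].round(3))
E
python3 - <<'E'
from h import *
rep(); s,M=tool(); print(M.round(3)); print(w2b([.6045,.12]))
t=np.r_[b2w(0,.145),.2]; print(t,plan(t))
E
```

```text
t 0.8 ee [0.2054 0.5102 0.2483] box [-0.3841  0.4981] F [ 0.  -0.8  0.5] w 1.0 q6 [ 1.12  0.3   1.52  0.    1.32 -0.07]
tool x [ 0.373  0.928 -0.   ] z [-0.928  0.373  0.   ]
[[ 0.373 -0.    -0.928]
 [ 0.928 -0.     0.373]
 [-0.    -1.     0.   ]]
[0.0004282  0.09354714]
[0.60218666 0.17140262 0.2       ] [-0.16606315  0.04826169 -0.49457671]
```

Emit:
{"name": "jog_arm", "arguments": {
  "dp": [
    [-0.0166,0.003,-0.0495],
    [-0.0166,0.003,-0.0495],
    [-0.0166,0.003,-0.0495],
    [-0.0166,0.003,-0.0495],
    [-0.0166,0.003,-0.0495],
    [-0.0166,0.003,-0.0495],
    [-0.0166,0.003,-0.0495],
    [-0.0166,0.003,-0.0495],
    [-0.0166,0.003,-0.0495],
    [-0.0166,0.003,-0.0495]
  ],
  "yaw": [0,0,0,0,0,0,0,0,0,0],
  "jaw": 0
}}

```text
time: 2.05
ee_pos: [0.6134, 0.1632, 0.2183]
eef_rot: [0.585, -0.585, -0.399, 0.396]
force: [0.2, 1.1, 0.3]
width: -0.0
```

Emit:
{"name": "jog_arm", "arguments": {
  "dp": [
    [0,0,0],
    [0,0,0],
    [0,0,0],
    [0,0,0]
  ],
  "yaw": [-8,-8,-8,0]
}}

```text
time: 2.55
ee_pos: [0.6157, 0.1594, 0.2165]
eef_rot: [-0.488, 0.488, 0.512, -0.511]
force: [0.6, 0.5, -1.0]
width: 0.0
```

```bash
python3 - <<'E'
from h import *
rep()
t=np.r_[b2w(0,.145),.12]; print(t,plan(t))
c=robot.read_camera("wrist"); cv2.imwrite("pics/w1.png",c["frame"])
c=robot.read_camera("scene"); cv2.imwrite("pics/s1.png",c["frame"])
print(robot.mark_of("scene","lug")[:1])
E
```

```text
t 2.55 ee [0.6157 0.1594 0.2165] box [0.013  0.1325] F [ 0.6  0.5 -1. ] w 0.0 q6 [ 0.2   0.52  1.29  0.    1.33 -1.42]
tool x [-0.048  0.999  0.001] z [-0.999 -0.048 -0.   ]
[0.60218666 0.17140262 0.12      ] [0.0125152  0.09649915 0.01291614]
[{'uv': [338.5, 226.1], 'p': 0.8}]
```

View pics/w1.png

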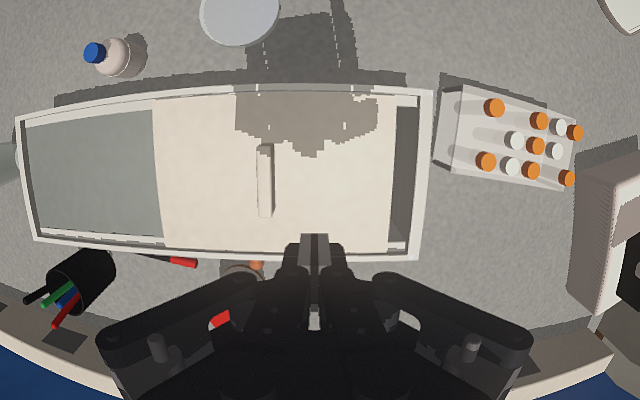

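View pics/s1.png

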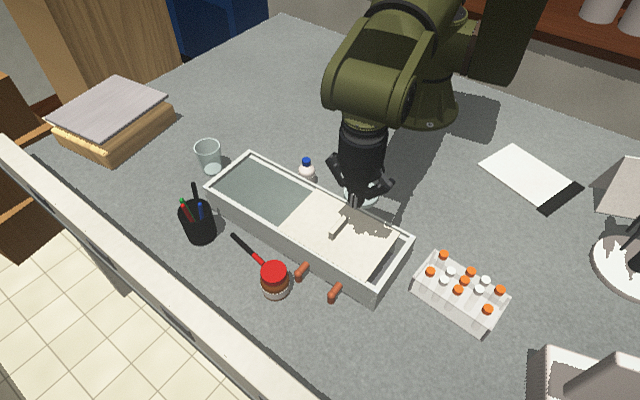

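The wrist view shows the lug at (265,180) and the closed fingertips at (315,238) on its +y side. The bench is undisturbed, so I'll descend.

Emit:
{"name": "jog_arm", "arguments": {
  "dp": [
    [0.0125,0.02,0.013],
    [0,0.025,0],
    [0,0.025,0],
    [0,0.025,0],
    [0,0.01,0],
    [0,0,0]
  ],
  "yaw": [0,0,0,0,0,0]
}}

```text
time: 3.45
ee_pos: [0.6022, 0.1725, 0.1102]
eef_rot: [-0.491, 0.492, 0.51, -0.507]
force: [1.0, -0.3, 0.8]
width: 0.002
```

```bash
python3 - <<'E'
from h import *
rep()
c=robot.read_camera("wrist"); cv2.imwrite("pics/w2.png",c["frame"])
c=robot.read_camera("side"); cv2.imwrite("pics/s2.png",cv2.resize(c["frame"][130:290,240:400],None,fx=3.5,fy=3.5))
E
```

```text
t 3.45 ee [0.6022 0.1725 0.1102] box [0.     0.1461] F [ 1.  -0.3  0.8] w 0.0 q6 [ 0.22  0.6   1.42  0.    1.11 -1.39]
tool x [-0.034  0.999  0.002] z [-0.999 -0.034 -0.003]
```

View pics/w2.png

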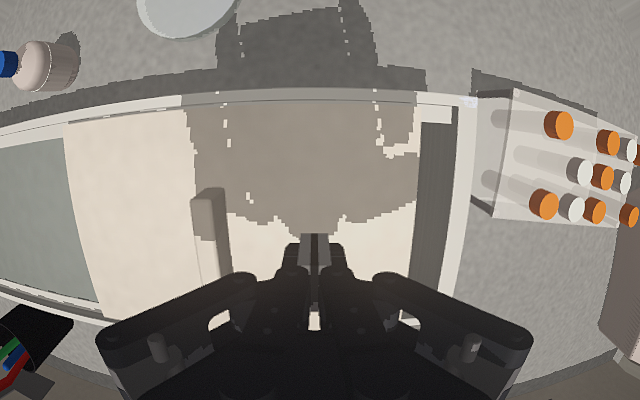

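View pics/s2.png

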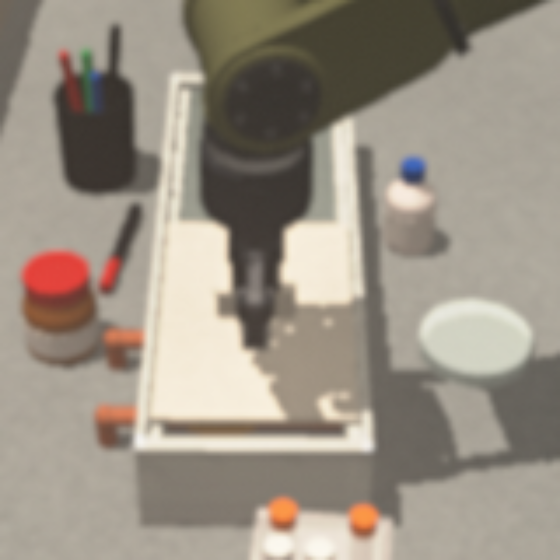

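Fingers are lined up beside the lug, which sits left of them in the wrist view at (208,240). I'll go down 8 mm and start pushing.

Emit:
{"name": "jog_arm", "arguments": {
  "dp": [
    [0,0.0085,0],
    [-0.012,0,0],
    [-0.012,0,0],
    [-0.008,0,0],
    [-0.008,0,0],
    [-0.008,0,0],
    [-0.008,0,0]
  ],
  "yaw": [0,0,0,0,0,0,0]
}}

```text
time: 4.42
ee_pos: [0.6053, 0.1132, 0.104]
eef_rot: [-0.49, 0.492, 0.511, -0.506]
force: [0.0, 2.7, -0.5]
width: 0.0
```

```bash
python3 - <<'E'
from h import *
rep()
c=robot.read_camera("wrist"); cv2.imwrite("pics/w3.png",c["frame"])
E
```

```text
t 4.42 ee [0.6053 0.1132 0.104 ] box [0.0009 0.0867] F [ 0.   2.7 -0.5] w 0.0 q6 [ 0.12  0.59  1.46  0.    1.08 -1.48]
tool x [-0.034  0.999  0.003] z [-0.999 -0.034 -0.008]
```

View pics/w3.png

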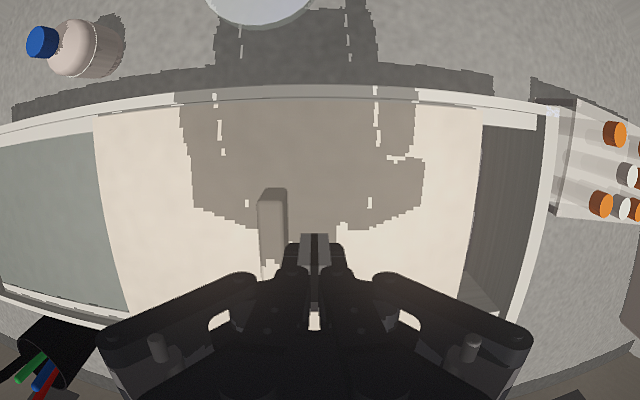

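The cover is moving: the gap at its +y edge (right, around column 500) has grown, at 2.7 N. Continuing.

Emit:
{"name": "jog_arm", "arguments": {
  "dp": [
    [-0.016,0,0],
    [-0.016,0,0],
    [-0.016,0,0],
    [-0.016,0,0],
    [-0.016,0,0],
    [-0.016,0,0],
    [-0.016,0,0],
    [-0.016,0,0],
    [-0.014,0,0],
    [-0.01,0,0]
  ],
  "yaw": [0,0,0,0,0,0,0,0,0,0]
}}

```text
time: 5.72
ee_pos: [0.6109, -0.0494, 0.1039]
eef_rot: [-0.49, 0.493, 0.511, -0.505]
force: [0.5, 3.0, 1.9]
width: 0.004
```

```bash
python3 - <<'E'
from h import *
rep()
c=robot.read_camera("wrist"); cv2.imwrite("pics/w4.png",c["frame"])
c=robot.read_camera("scene"); W=cloud(c); cv2.imwrite("pics/s4.png",cv2.resize(c["frame"][130:330,150:450],None,fx=2.5,fy=2.5))
E
```

```text
t 5.72 ee [ 0.6109 -0.0494  0.1039] box [ 0.0006 -0.076 ] F [0.5 3.  1.9] w 0.0 q6 [-0.14  0.58  1.47  0.01  1.08 -1.75]
tool x [-0.034  0.999  0.004] z [-0.999 -0.034 -0.008]
```

View pics/w4.png

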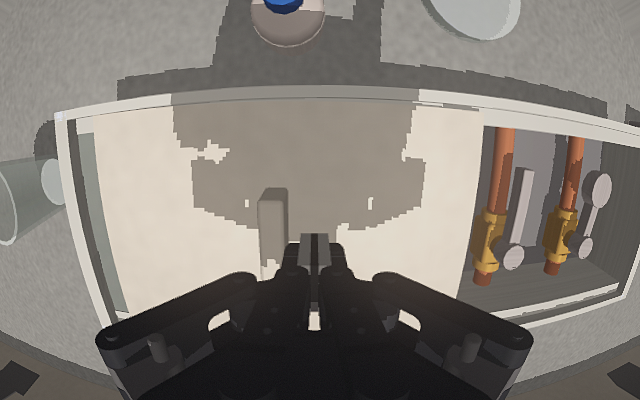

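View pics/s4.png

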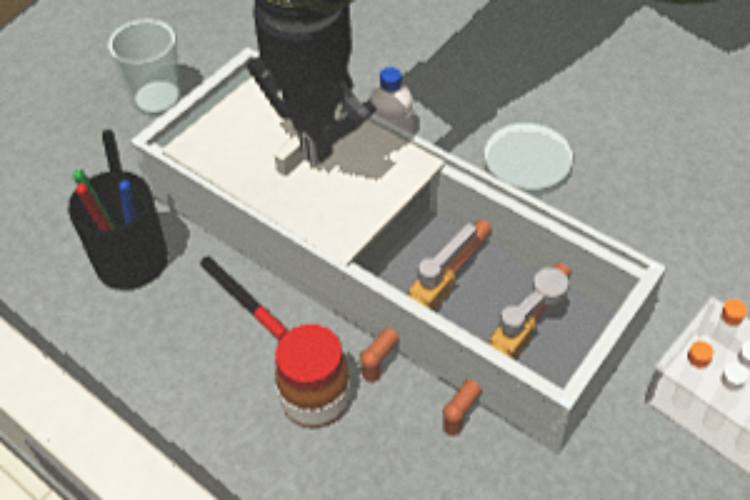

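Both handles are now visible; the marked one with the disc is at the +y end, (598,188) in the wrist view. A gap still shows at the -y end of the cover, so I'll keep pushing, gently.

Emit:
{"name": "jog_arm", "arguments": {
  "dp": [
    [-0.007,0,0],
    [-0.006,0,0],
    [-0.004,0,0],
    [-0.003,0,0],
    [-0.003,0,0]
  ],
  "yaw": [0,0,0,0,0]
}}

```text
time: 6.45
ee_pos: [0.6108, -0.0695, 0.1036]
eef_rot: [-0.492, 0.49, 0.512, -0.505]
force: [-8.5, 29.6, 9.8]
width: 0.004
```

```bash
python3 - <<'E'
from h import *
rep()
c=robot.read_camera("wrist"); cv2.imwrite("pics/w5.png",c["frame"])
E
```

```text
t 6.45 ee [ 0.6108 -0.0695  0.1036] box [-0.0002 -0.0961] F [-8.5 29.6  9.8] w 0.0 q6 [-0.18  0.59  1.46  0.01  1.09 -1.79]
tool x [-0.035  0.999  0.01 ] z [-0.999 -0.035 -0.005]
```

View pics/w5.png

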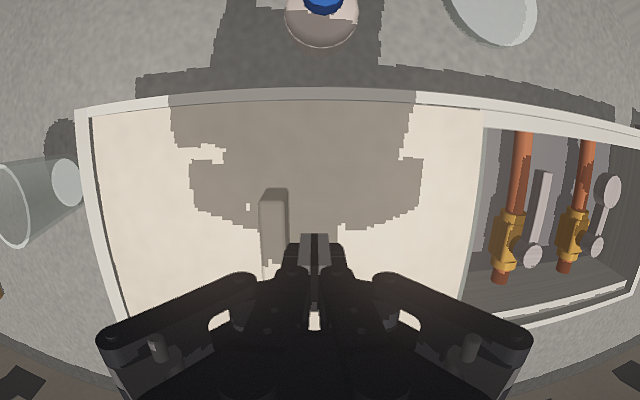

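The cover is against the -y wall: its left edge is flush at column ~95 and the force has jumped to 30 N. I'll back off, rise and look.

Emit:
{"name": "jog_arm", "arguments": {
  "dp": [
    [0.006,0,0],
    [0.014,0,0],
    [0.01,-0.03,0],
    [0,-0.04,0],
    [0,-0.03,0],
    [0,0,0]
  ],
  "yaw": [0,0,0,0,0,0]
}}

```text
time: 7.25
ee_pos: [0.6088, -0.0379, 0.206]
eef_rot: [-0.492, 0.49, 0.512, -0.506]
force: [0.2, -0.3, 0.8]
width: -0.003
```

```bash
python3 - <<'E'
from h import *
rep()
for n in("scene","side"):
    c=robot.read_camera(n); W=cloud(c)
    for t,z in(("marked_hub",.06),("marked_end",.06),("plain_hub",.06),("plain_end",.058),("cover",.07),("lug",.102)):
        for r in robot.mark_of(n,t)[:1]:
            p=px2w(c,*r["uv"],z); print(n,t,round(r["p"],2),np.round(r["uv"],1),p.round(4),"box",w2b(p).round(4))
    P=W.reshape(-1,3); P=P[~np.isnan(P[:,0])]
    b=(P[:,:2]-B0)@BR
    m=(abs(b[:,0])<.06)&(b[:,1]>.01)&(b[:,1]<.22)&(P[:,2]>.043)&(P[:,2]<.066)
    img=np.zeros((230,140,3),np.uint8)
    for (x,y),z in zip(b[m],P[m,2]): img[int(y*1000),int(x*1000)+70]=(0,255,0) if z>.052 else (0,90,0)
    cv2.imwrite(f"pics/hm_{n}.png",cv2.resize(img[::-1],None,fx=2.5,fy=2.5,interpolation=0))
    cv2.imwrite(f"pics/{n}6.png",c["frame"])
a=cv2.imread("pics/hm_scene.png");b=cv2.imread("pics/hm_side.png");cv2.imwrite("pics/hm.png",np.hstack([a,b]))
E
```

```text
t 7.25 ee [ 0.6088 -0.0379  0.206 ] box [-0.0011 -0.0644] F [ 0.2 -0.3  0.8] w -0.0 q6 [-0.13  0.47  1.39  0.01  1.28 -1.73]
tool x [-0.036  0.999  0.008] z [-0.999 -0.036 -0.003]
scene marked_hub 0.63 [354.9 257.1] [0.6303 0.1797 0.06  ] box [0.0284 0.1522]
scene marked_end 0.71 [262.3 192.6] [ 0.6159 -0.0959  0.06  ] box [ 0.0039 -0.1226]
scene plain_hub 0.7 [321.5 236.6] [0.6314 0.0932 0.06  ] box [0.0263 0.0658]
scene plain_end 0.63 [335.8 221.2] [0.5769 0.0919 0.058 ] box [-0.0281  0.0665]
scene cover 0.6 [262.4 194.3] [ 0.6257 -0.085   0.07  ] box [ 0.0141 -0.1121]
scene lug 0.93 [266.3 179.9] [ 0.6065 -0.0862  0.102 ] box [-0.0051 -0.1125]
side marked_hub 0.75 [305.1 241.2] [0.6192 0.1875 0.06  ] box [0.0176 0.1605]
side marked_end 0.69 [320.7 242.7] [0.5795 0.1912 0.06  ] box [-0.0219  0.1656]
side plain_hub 0.58 [304.4 215. ] [0.6274 0.0857 0.06  ] box [0.022  0.0584]
side plain_end 0.67 [321.5 218.7] [0.5805 0.0966 0.058 ] box [-0.0244  0.0711]
side lug 0.68 [312.7 168.8] [ 0.6124 -0.0749  0.102 ] box [ 0.0011 -0.1015]
```

View pics/hm.png

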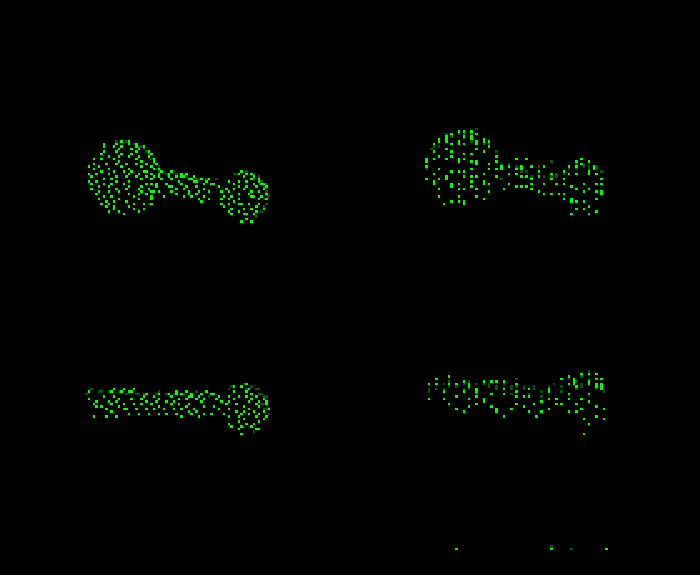

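View pics/side6.png

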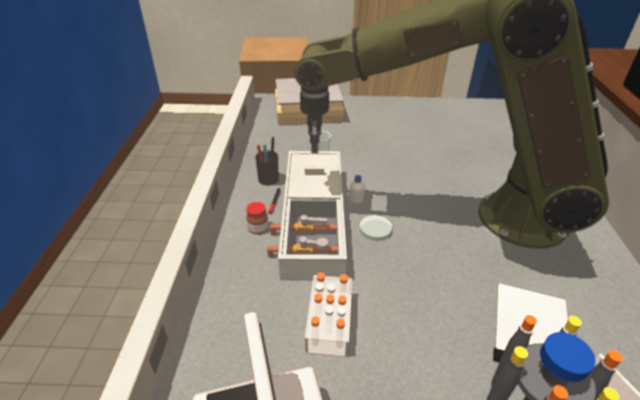

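The height maps from both cameras agree. The marked hub is at box (25,153) mm with its disc at about (-22,160), so about 0.15 rad. The plain bar is at y≈68 with an angle near 0. The side view shows the cover fully aside and the bystanders in place. I'll turn the gripper 90° so its wide linkage stays clear of the tube rack, then enter at box (-18,111).

Emit:
{"name": "jog_arm", "arguments": {
  "dp": [
    [0.0436,0,0.0042],
    [0.0436,0,0.0042],
    [0.0436,0,0.0042],
    [0.0436,0,0.0042],
    [0,0,0],
    [0,0,0],
    [0,0,0],
    [0,0,0],
    [0,0,0]
  ],
  "yaw": [0,0,0,0,10,10,10,10,10]
}}

```text
time: 9.07
ee_pos: [0.5842, 0.1413, 0.2052]
eef_rot: [0.666, -0.66, -0.246, 0.244]
force: [0.6, -0.2, -0.5]
width: 0.003
```

Emit:
{"name": "jog_arm", "arguments": {
  "dp": [
    [0,0,0],
    [0,0,0],
    [0,0,0],
    [0,0,0],
    [0,0,0]
  ],
  "yaw": [10,10,10,10,0]
}}

```text
time: 9.7
ee_pos: [0.5842, 0.1413, 0.2053]
eef_rot: [0.71, -0.704, 0.005, -0.005]
force: [-0.0, -1.5, 0.3]
width: 0.003
```

```bash
python3 - <<'E'
from h import *
rep()
print(plan(np.r_[b2w(-.018,.111),.064]))
c=robot.read_camera("wrist"); cv2.imwrite("pics/w7.png",c["frame"])
E
```

```text
t 9.7 ee [0.5842 0.1413 0.2053] box [-0.0191  0.1156] F [-0.  -1.5  0.3] w 0.0 q6 [0.17 0.45 1.42 0.01 1.27 0.18]
tool x [ 1.    -0.014 -0.   ] z [0.014 1.    0.009]
[ 0.00134114  0.14127577 -0.00576863]
```

View pics/w7.png

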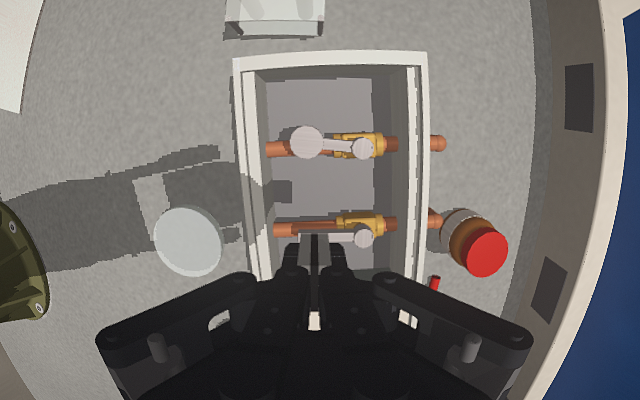

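Emit:
{"name": "jog_arm", "arguments": {
  "dp": [
    [0.0013,0.03,-0.005],
    [0,0.035,0],
    [0,0.03,0],
    [0,0.01,0],
    [0,0,0]
  ],
  "yaw": [0,0,0,0,0]
}}

```text
time: 10.38
ee_pos: [0.5863, 0.1372, 0.099]
eef_rot: [0.71, -0.704, -0.004, 0.002]
force: [0.1, -0.5, 0.6]
width: -0.003
```

```bash
python3 - <<'E'
from h import *
rep()
print(plan(np.r_[b2w(-.018,.111),.064]))
c=robot.read_camera("wrist"); cv2.imwrite("pics/w8.png",c["frame"])
c=robot.read_camera("scene"); cv2.imwrite("pics/s8.png",cv2.resize(c["frame"][160:320,250:450],None,fx=3.5,fy=3.5))
E
```

```text
t 10.38 ee [0.5863 0.1372 0.099 ] box [-0.0171  0.1114] F [ 0.1 -0.5  0.6] w -0.0 q6 [0.17 0.57 1.51 0.01 1.06 0.15]
tool x [1.    0.007 0.003] z [-0.008  1.     0.009]
[-0.00100525  0.03501458 -0.00076407]
```

View pics/w8.png

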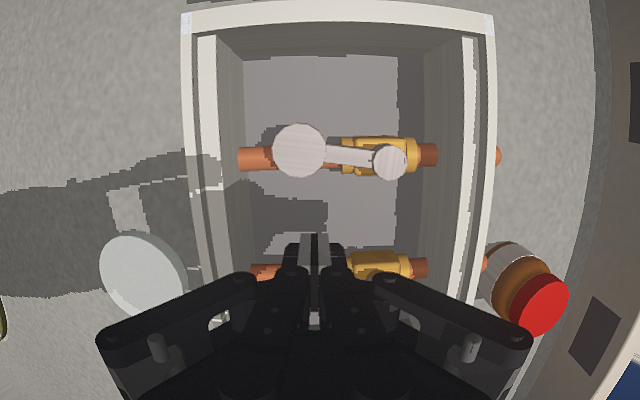

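View pics/s8.png

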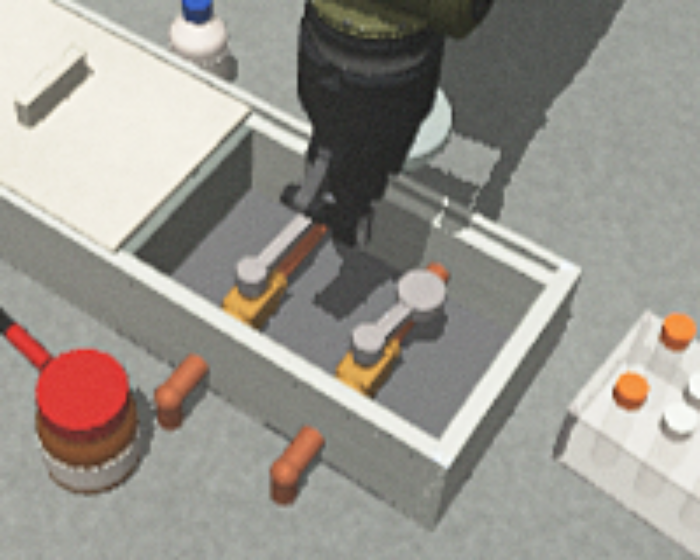

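The fingers sit between the two handles with clearance on both sides: disc at (299,150), plain bar below row 260 in the wrist view. Descending and making first contact.

Emit:
{"name": "jog_arm", "arguments": {
  "dp": [
    [0,0.015,0],
    [0,0.015,0],
    [0,0.005,0],
    [0,0,0.01],
    [-0.003,0,0.01]
  ],
  "yaw": [0,0,0,0,0]
}}

```text
time: 11.1
ee_pos: [0.5845, 0.1585, 0.0643]
eef_rot: [0.711, -0.704, -0.005, -0.0]
force: [-0.5, 1.4, 0.2]
width: 0.004
```

```bash
python3 - <<'E'
from h import *
rep()
for p in((-.0253,.1485),(-.023,.1685),(-.0163,.182),(-.0097,.1896),(-.0045,.195)): print(plan(np.r_[b2w(*p),.064]).round(4))
c=robot.read_camera("wrist"); cv2.imwrite("pics/w9.png",c["frame"])
E
```

```text
t 11.1 ee [0.5845 0.1585 0.0643] box [-0.0182  0.1328] F [-0.5  1.4  0.2] w 0.0 q6 [0.2  0.62 1.52 0.01 1.   0.19]
tool x [1.    0.007 0.007] z [-0.007  1.     0.01 ]
[-0.0076  0.0004  0.0155]
[-0.0059  0.0007  0.0356]
[0.0004 0.0008 0.0493]
[0.0068 0.001  0.0571]
[0.0118 0.001  0.0626]
```

View pics/w9.png

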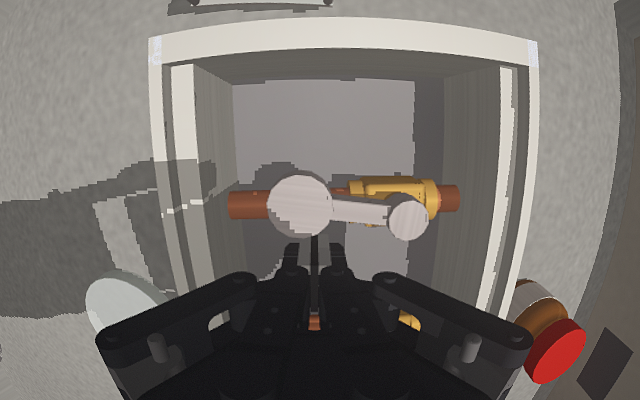

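The fingertips are right behind the disc (300,205) and below its top. Next, push through the first half of the turn.

Emit:
{"name": "jog_arm", "arguments": {
  "dp": [
    [-0.003,0,0.007],
    [-0.003,0,0.008],
    [-0.001,0,0.008],
    [0,0,0.008],
    [0.001,0,0.008],
    [0.002,0,0.006]
  ],
  "yaw": [0,0,0,0,0,0]
}}

```text
time: 11.9
ee_pos: [0.5796, 0.2071, 0.0659]
eef_rot: [0.71, -0.704, -0.006, -0.0]
force: [-1.4, -3.3, 0.9]
width: 0.0
```

```bash
python3 - <<'E'
from h import *
rep()
for p in((-.023,.1685),(-.0163,.182),(-.0097,.1896),(-.0045,.195)): print(plan(np.r_[b2w(*p),.064]).round(4))
c=robot.read_camera("wrist"); cv2.imwrite("pics/w10.png",c["frame"])
E
```

```text
t 11.9 ee [0.5796 0.2071 0.0659] box [-0.0213  0.1815] F [-1.4 -3.3  0.9] w 0.0 q6 [0.28 0.64 1.49 0.01 1.01 0.27]
tool x [1.    0.008 0.009] z [-0.008  1.     0.009]
[-0.0014  0.0018 -0.013 ]
[0.0049 0.0019 0.0007]
[0.0113 0.0021 0.0085]
[0.0164 0.0021 0.014 ]
```

View pics/w10.png

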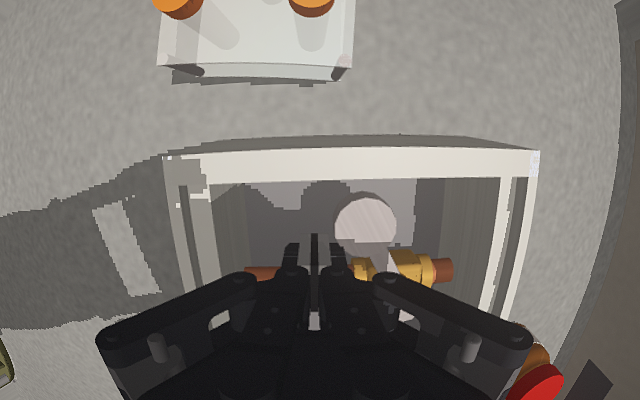

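The handle is well past halfway, with the disc at (365,222), up and right of the fingertips. Now I'll push toward +x to the stop.

Emit:
{"name": "jog_arm", "arguments": {
  "dp": [
    [0.004,0.001,0.004],
    [0.005,0.001,0.004],
    [0.005,0,0.003],
    [0.004,0,0.001],
    [0.003,0,0]
  ],
  "yaw": [0,0,0,0,0]
}}

```text
time: 12.58
ee_pos: [0.6, 0.2211, 0.0632]
eef_rot: [0.71, -0.704, -0.004, 0.002]
force: [-24.1, -3.8, 10.9]
width: 0.004
```

```bash
python3 - <<'E'
from h import *
rep()
c=robot.read_camera("wrist"); cv2.imwrite("pics/w11.png",c["frame"])
E
```

```text
t 12.57 ee [0.6    0.2211 0.0632] box [-0.0004  0.1947] F [-24.1  -3.8  10.9] w 0.0 q6 [0.29 0.69 1.4  0.01 1.05 0.28]
tool x [1.    0.009 0.002] z [-0.009  1.     0.009]
```

View pics/w11.png

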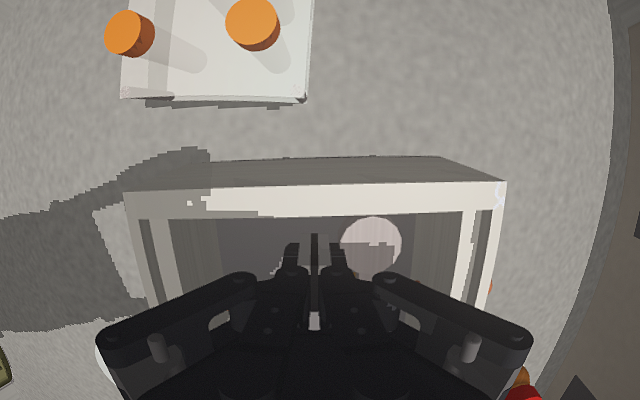

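There's 24 N of resistance at about the expected x, so the handle is at its stop. I'll back off, rise straight up and check.

Emit:
{"name": "jog_arm", "arguments": {
  "dp": [
    [-0.005,0,0],
    [-0.012,0,0],
    [-0.003,-0.03,0],
    [0,-0.04,0],
    [0,-0.04,0],
    [0,-0.04,-0.03],
    [0,-0.02,-0.05],
    [0,0,-0.05],
    [0,0,-0.05],
    [0,0,0]
  ],
  "yaw": [0,0,0,0,0,0,0,0,0,0]
}}

```text
time: 13.88
ee_pos: [0.5779, 0.0355, 0.2372]
eef_rot: [0.71, -0.704, -0.006, 0.001]
force: [1.3, 0.3, -0.4]
width: 0.002
```

```bash
python3 - <<'E'
from h import *
rep()
c=robot.read_camera("wrist"); cv2.imwrite("pics/w12.png",c["frame"])
ims=[]
for n in("scene","side"):
    c=robot.read_camera(n); W=cloud(c); cv2.imwrite(f"pics/{n}12.png",c["frame"])
    P=W.reshape(-1,3); P=P[~np.isnan(P[:,0])]
    b=(P[:,:2]-B0)@BR
    m=(abs(b[:,0])<.06)&(b[:,1]>.01)&(b[:,1]<.223)&(P[:,2]>.043)&(P[:,2]<.066)
    img=np.zeros((230,140,3),np.uint8)
    for (x,y),z in zip(b[m],P[m,2]): img[int(y*1000),int(x*1000)+70]=(0,255,0) if z>.052 else (0,90,0)
    ims.append(cv2.resize(img[::-1],None,fx=2.5,fy=2.5,interpolation=0))
    for t,z in(("marked_hub",.06),("marked_end",.06),("plain_hub",.06),("plain_end",.058),("lug",.102)):
        for r in robot.mark_of(n,t)[:1]:
            p=px2w(c,*r["uv"],z); print(n,t,round(r["p"],2),"box",w2b(p).round(4))
    mm=(b[:,1]<.02)&(abs(b[:,0])<.05)&(P[:,2]>.066)&(P[:,2]<.084)&(b[:,1]>-.2)
    print("cover +y edge",np.percentile(b[mm,1],[99,99.9]))
    L=(abs(b[:,0])<.05)&(P[:,2]>.095)&(P[:,2]<.108)&(abs(b[:,1]+.114)<.03); print("lug",b[L].mean(0),len(b[L]))
cv2.imwrite("pics/hm12.png",np.hstack(ims))
E
```

```text
t 13.88 ee [0.5779 0.0355 0.2372] box [-0.0293  0.0101] F [ 1.3  0.3 -0.4] w 0.0 q6 [-0.01  0.37  1.46  0.01  1.31 -0.02]
tool x [1.    0.011 0.008] z [-0.011  1.     0.009]
scene marked_hub 0.73 box [0.0254 0.1471]
scene marked_end 0.54 box [0.033  0.2063]
scene plain_hub 0.51 box [0.0305 0.0695]
scene plain_end 0.53 box [-0.0298  0.0678]
scene lug 0.74 box [ 0.0007 -0.1157]
cover +y edge [0.00237624 0.00437169]
lug [ 0.00343123 -0.1135906 ] 129
side marked_hub 0.49 box [0.0336 0.1547]
side marked_end 0.62 box [0.0259 0.2053]
side plain_hub 0.49 box [0.0284 0.1499]
side plain_end 0.51 box [-0.0343  0.0751]
side lug 0.61 box [-0.005  -0.1057]
cover +y edge [0.00663404 0.00918807]
lug [-0.00300229 -0.10808626] 72
```

View pics/hm12.png

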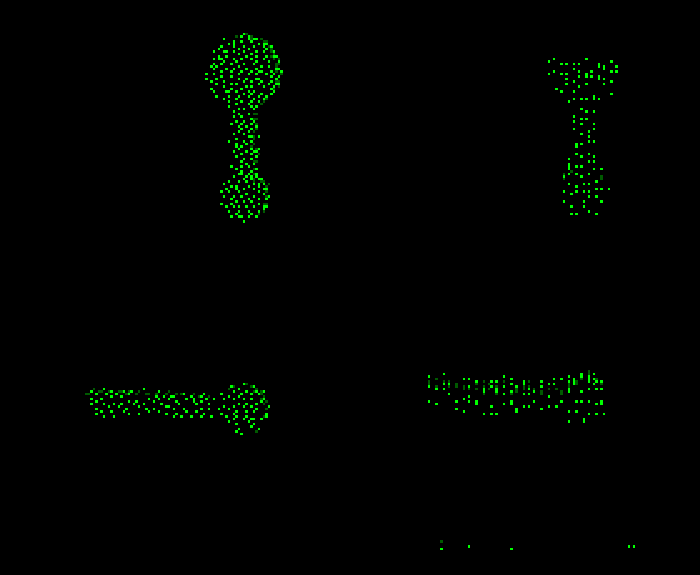

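View pics/w12.png

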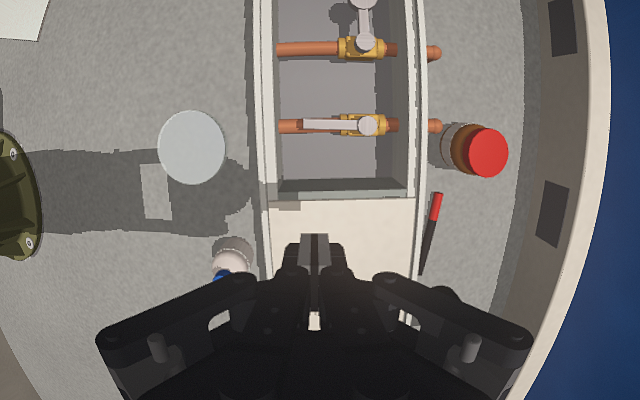

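View pics/scene12.png

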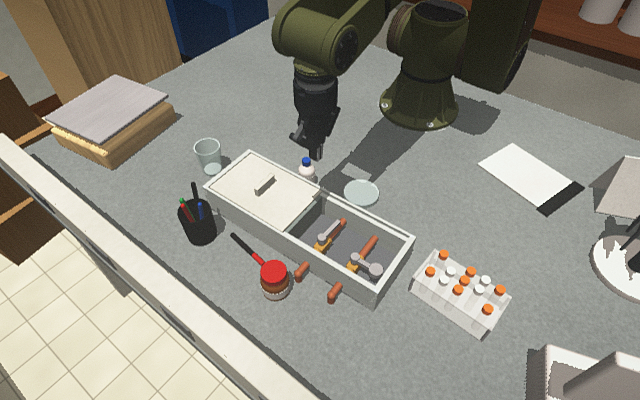

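The scene view and height maps show the marked handle pointing along +y, with disc and hub in the same column. The plain bar is unchanged, the cover is at y ≈ -0.114 (scene camera), the bystanders are in place and the arm is clear.

```bash
python3 -c "
from h import *
print(robot.job_done())"
```

```text
the job is handed in; nothing more can be done
None
```

The marked valve is shut and the cover is aside, and I handed the job in at about 14 s of the 48 s allowed. I pushed the cover by its lug with the closed fingertips until it met the -y end wall (about 30 N). I then pushed the disc handle clockwise until it met its stop (about 24 N) and withdrew clear of everything.

**Last checks**
- **Marked handle:** the scene depth map shows it pointing along the box's +y, with disc and hub lined up, so about 1.57 rad. The side camera's partial view agrees.
- **Plain handle:** it looks the same as before the push.
- **Cover:** the scene camera's depth puts the lug at y ≈ -0.114 m, the fully aside position.
- **Bystanders:** all look to be in their original places in the scene view.

**Disagreements:** the side camera put the lug at y ≈ -0.108 m. It read about 5 mm toward +y on other points too, so I took this as a calibration offset. The networks also gave two wrong points, which I ignored in favour of depth: one "marked_end" on the cover before the push, and one "plain_hub" on the marked hub at the end.

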